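Depth check of an inclined guide tube with a gauge rod

TASK

Draw the pin out of the inclined guide tube and park it in the side notch beside the tube, with its shank lying in the notch and its flange at the notch's upper end, and let go of it there. Then take the gauge rod from its cradle, insert it in the tube until its collar stops on the mouth, withdraw it, and present it for reading: rod level, tip about 5 cm above the middle of the white reading plate. Finish while still holding the rod there, steady in the gripper and touching nothing else; leave the other things on the bench undisturbed.

Things in the scene. Friction and masses are not known exactly. Their poses are not given: they have to be found in the camera images.
- stand: Fixed grey stand, base 150 x 150 x 14 mm: steel guide tube (32 mm outside, 12 mm bore, 95 mm long) sloping 30 degrees, open mouth at its upper end, facing away from the robot, overhanging the base; parallel to it, 60 mm to the stand's +y, an aluminium trough, the side notch. Origin at table height below the tube's axis, base centre at y = 25 mm, mouth at (50, 0, 135) mm. z up, x away from robot at yaw 0.
- mouth (a point): Centre of the guide tube's mouth, at its end face. x points out of the bore along its axis, away from the robot and 30 degrees upward; y level; z square to the bore, upward. The pin plugs the bore at the start. When pin or rod is fully home in the bore, its origin and axes coincide with these.
- notch (a point): Parking point for the pin, axes as for mouth. The notch is a straight trough, 60 mm long (x = -60 to 0 mm), 14 mm wide, open at the top (+z) and both ends, floor 4.5 mm under this point, walls to 9.5 mm over it. A parked pin lies with its shank in the trough, flange at the upper end: its origin and axes coincide with these (a few mm up the slope, held by friction, is fine).
- pin: Loose bore pin, about 50 g: steel shank 9 mm in diameter (x = -55 to 0 mm), tapered end; flange 20 mm in diameter (x = 0 to 5 mm); black flat-sided handle 14 mm wide (y), 16 mm high (z), x = 5 to 41 mm. Origin on the axis at the flange face that seats on the mouth; x points from shank to handle. Starts fully home in the tube, handle out, free to slide out along the bore.
- rod: Loose gauge rod, about 90 g: steel blade 9 mm in diameter (x = -80 to 0 mm), tapered tip; collar 24 mm in diameter (x = 0 to 6 mm); black flat-sided handle 14 mm wide (y), 16 mm high (z), x = 6 to 70 mm; centre of mass near x = -7 mm. Origin on the axis at the collar face that stops on the mouth; x from tip to handle. Starts level in the cradle, axis 45 mm above the table, tip towards the robot.
- rod_tip (a point): The rod's tip, on its axis, 80 mm from the collar face.
- cradle: Fixed cradle under the rod: pale wooden base (centred 10 mm to -x) 165 x 50 x 10 mm, two open-topped saddles, 12 mm thick, centred 58 mm either side of the origin along x, 51 mm high (at -x, under the blade) and 47 mm (at +x, under the handle's end); handle free to grip between. Origin at table height; x along the rod, as the rod's. Cradle and reading plate stand either side of the stand, which is which varies.
- plate: Fixed reading plate: white disc 84 mm in diameter with a black cross, on a grey 110 mm square base, 18 mm high in all. Origin under its middle at table height.
- plate_mid (a point): Middle of the white disc's top face, 18 mm above the table.
- weight_a: Bystander: large chrome weight, 52 mm across, 58 mm high. Origin at its underside.
- weight_b: Bystander: middle chrome weight, 38 mm across, 44 mm high. Origin at its underside.
- weight_c: Bystander: small chrome weight, 30 mm across, 36 mm high. Origin at its underside.
- tweezers: Bystander: steel tweezers, 120 mm long, lying flat, 10 mm high. Origin at its underside.
- brush: Bystander: dusting brush, 160 mm long, lying flat. Origin at its underside.
- jar: Bystander: closed jar, 48 mm across, 70 mm high. Origin at its underside.
Things that resemble listed ones, but are neither listed nor needed, are in the scene too. What is shaped like the pin but pink is not meant. Several things have the shape of the cradle; the one meant has the colours described above.

How it is judged:
On the way, in this order (a step that is already met when the one before it is completed fails the run):
1. the pin is parked in the side notch and let go (x of pin in the frame of notch between -0.006 and 0.015 m and y of pin in the frame of notch between -0.006 and 0.006 m and z of pin in the frame of notch between -0.006 and 0.006 m and angle between the x axis of pin and the x axis of notch, either way round below 0.2 rad and contact force between the fingers and pin below 0.05 N), for 0.2 s.
2. the gauge rod is in the tube with its collar on the mouth (x of rod in the frame of mouth between -0.004 and 0.0025 m and y of rod in the frame of mouth between -0.004 and 0.004 m and z of rod in the frame of mouth between -0.004 and 0.004 m and angle between the x axis of rod and the x axis of mouth, either way round below 0.07 rad), for 0.1 s.
At the end, for the whole second after the job is handed in: Gripper holds the rod touching no listed thing else, still, level within 0.12 rad, tip within 20 mm of the plate's middle and 25 to 80 mm above its face; the pin lies let go in the notch: 6 mm across and in height, -6 to +15 mm up the slope, 0.2 rad (all of step 1 and horizontal distance between rod_tip and plate_mid below 0.02 m and height (world z) of rod_tip between 0.043 and 0.098 m and angle between rod's own x axis and vertical between 1.4508 and 1.6908 rad and contact force between the fingers and rod above 1 N and contact force between rod and plate below 0.05 N and contact force between rod and stand below 0.05 N and contact force between rod and cradle below 0.05 N and linear speed of rod below 0.03 m/s and contact force between rod and weight_a below 0.05 N and contact force between rod and weight_b below 0.05 N and contact force between rod and weight_c below 0.05 N and contact force between rod and tweezers below 0.05 N and contact force between rod and brush below 0.05 N and contact force between rod and jar below 0.05 N); the arm keeps its last pose, push and grip.
It fails at once if a bystander is moved by more than 30 mm or knocked over (distance of any of weight_a, weight_b, weight_c, tweezers, brush, jar from where it was at the start of the episode above 0.03 m or angle between any of weight_a, weight_b, weight_c, tweezers, brush, jar's own z axis and vertical above 0.6 rad).
It also fails if it takes over 72 s, if anything falls off the work surface, if the arm or the gripper's body presses on something with over 40 N, if the wrist force passes 120 N, or if a joint passes its speed limit or range.

ROBOT

A 7-joint arm with a two-finger parallel gripper is mounted at the origin on the work surface. World frame = base frame: x ahead of the robot, y to its left, z up, the work surface at z = 0. Lengths are in m, angles in rad, forces in N, time in s.
With the tool pointing down it reaches from about 0.4 to 0.85 m from the base axis. Payload 10.4 kg.
Tool frame: the origin (TCP) lies between the finger pads; the fingertips stand 17 mm ahead of it and the grasp point (between the pads) lies 2 mm behind it; z points along the fingers, y is the line along which they close (so a half turn about z gives the same grasp; the last joint's range is limited). The gripper opens to 85 mm and grips with 20 to 120 N. Pads are 22 mm wide; open, the fingers measure 114 mm over their backs; the gripper's body (76 mm by 85 mm) begins 54 mm behind the grasp point. The pads swing forward as they close: fully open they stand 13 mm farther back than shut.
Start: joints at [-1.273, 0.332, -0.065, 1.46, 0.022, 1.35, -0.088], TCP at [0.197, 0.593, 0.248] pointing down, gripper open.
Joint ranges: [-2.6, 2.6], [-0.5, 2.12], [-1.47, 1.34], [0.16, 2.42], [-1.27, 4.41], [0.06, 2.06], [-2.6, 2.6]. Speed limits (rad/s): [2.22, 2.22, 2.79, 2.79, 3.14, 3.14, 3.14].

INTERFACE

Orientations are given as a unit quaternion [x, y, z, w].
In Python, from workcell import readout, imaging, manip gives the robot as it stands. The module is installed in compiled form; this text tells all that it offers.
- The arm moves only by the shell command python3 -m crank 'ROWS' [OPENING] [FORCE]. ROWS is JSON, a list of rows, each a list of 4 numbers: the shift along the tool's x, y, z as a fraction of full scale, then the turn about the tool's z as a fraction of full scale. In form: [[x, y, z, yaw], ...]. A call has 1 to 5 rows; each row is the pose to reach, as a shift and turn from the pose commanded when the call began, along the tool's axes at that moment; what a row does not reach only later rows make up. Full scale, the value 1, is 400 mm for a shift and 60 degrees for a turn. A row lasts 1/12 s, in which the tool goes at most 41.7 mm and 7.16 degrees, less where a joint would pass 70% of its speed; a pose out of reach is approached as far as the arm can. A call with a number of a shift or a turn outside -1 to 1 is refused whole. A call with a gripper value outside its range is refused whole. OPENING is the gripper command: -1 is shut, 1 is fully open, values between are in proportion, set as the call begins (- or left out, the last holds). The fingers move at their own pace and stop on an object; FORCE is the grip in N (left out, the last holds). Time passes only in rows, so rows that repeat a pose let the fingers close. It gives the time, the measured TCP pose, the force, the opening and the grip force at its end, in the units of the state.
- readout.get_obs(): the state, without advancing time (a new reading comes with each control period).
- imaging.camera(name): name is "scene" or "top" or "wrist"; returns a dict with "color" (480x640x3 uint8, red, green, blue), "fx", "fy", "cx", "cy" (pixels), "k1" (the pictures are not rectified: a ray, as slopes to the right and down, at radius r is drawn at 1 + k1 r^2 times it, then the intrinsics apply), "rvec" (rotation vector, rad) and "tvec" (3), from world to camera coordinates, as OpenCV has them. Camera axes: x right, y down, z forward; pixel columns grow to the right and rows downward; lengths in m; the calibration is good to about 2 mm. A picture is of the moment at which its call begins. There is no depth.
- manip.hand_in(): hands the job in; it is judged then, once.
The state is a dict: "clock": time; "joint_pos": joint angles; "joint_velocities": joint speeds; "tau": joint torques, N m; "position": TCP position; "ee_rot": TCP orientation; "ft_force": force on the tool from outside, world axes, zero at the start; "torque": the same for the moment, N m; "grip_width": opening from 0.0 (shut) to 1.0 (fully open); "grasp_force": force on a finger pad.
Only numpy, scipy, OpenCV 4.12 (cv2) and the standard library are available. Lean on these libraries where they do the work, as an engineer would, in place of code of your own. Each camera call takes 0.05 s, during which the arm holds its last target. There are 200 camera calls.

## Working session

There is one attempt and no reset: what is moved stays moved. The work goes in short steps, Python scripts to look and compute and a shell command to move; the robot and the scene stay as the last step left them, time stands still between calls to the robot, and variables do not carry over. Pictures are saved under pics/ and viewed, at most 10 in all, crops included, and the job is handed in when it is done.

```bash
mkdir -p pics; cat > h.py <<'E'
import numpy as np, cv2
from workcell import readout, imaging, manip
def shot(n,f):
    c=imaging.camera(n); cv2.imwrite(f'pics/{f}.png',c['color'][:,:,::-1]); np.save(f'pics/{f}.npy',c,allow_pickle=True); return c
def load(f): return np.load(f'pics/{f}.npy',allow_pickle=True).item()
def ray(c,u,v):
    D=np.array([c['k1'],0,0,0.]);K=np.array([[c['fx'],0,c['cx']],[0,c['fy'],c['cy']],[0,0,1.]])
    p=cv2.undistortPoints(np.array([[[u,v]]],float),K,D)[0,0]
    R=cv2.Rodrigues(np.array(c['rvec'],float))[0]; t=np.array(c['tvec'],float).ravel()
    return -R.T@t, R.T@np.array([p[0],p[1],1.])
def onz(c,u,v,z):
    o,d=ray(c,u,v); return o+d*(z-o[2])/d[2]
def proj(c,P):
    D=np.array([c['k1'],0,0,0.]);K=np.array([[c['fx'],0,c['cx']],[0,c['fy'],c['cy']],[0,0,1.]])
    return cv2.projectPoints(np.array(P,float).reshape(-1,3),np.array(c['rvec'],float),np.array(c['tvec'],float),K,D)[0][:,0]
def tri(*v):
    A=np.zeros((3,3));b=np.zeros(3)
    for c,u,w in v:
        o,d=ray(c,u,w);d/=np.linalg.norm(d);M=np.eye(3)-np.outer(d,d);A+=M;b+=M@o
    return np.linalg.solve(A,b)
E
python3 - <<'E'
from h import *
for n in('top','scene','wrist'):
    c=shot(n,n+'0'); print(n,c['fx'],c['k1'],ray(c,320,240))
o=readout.get_obs();print(o['position'],o['ee_rot'],o['grip_width'],o['clock'])
E
```

```text
top 462.6637272767498 -0.06287216545128253 (array([0.33765946, 0.00789218, 1.16712874]), array([ 0.11701155, -0.02870522, -0.99281612]))
scene 516.1693272204845 -0.0611912176214996 (array([ 1.0903364 , -0.54820573,  0.79906743]), array([-0.57627812,  0.52440902, -0.62747456]))
wrist 387.6594087145741 -0.035235116660365995 (array([0.12774341, 0.61559836, 0.3722493 ]), array([ 0.2672651 , -0.09245237, -0.95918444]))
[0.19698817 0.59287601 0.24771906] [ 1.59703187e-01  9.87164938e-01 -5.23143794e-04 -5.63212426e-05] 0.9999830494598776 0.15
```

View pics/top0.png

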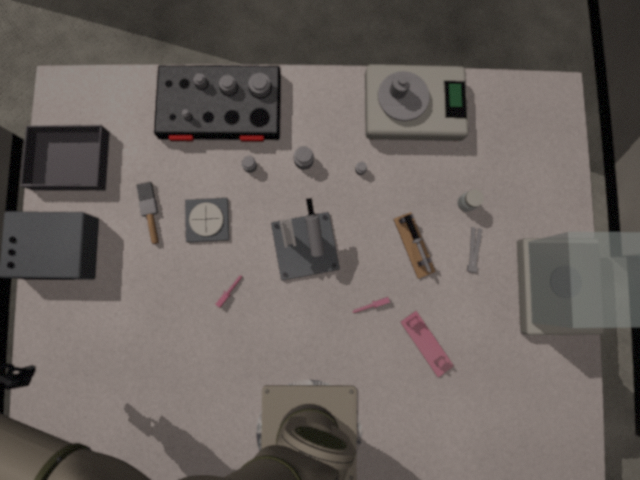

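View pics/scene0.png

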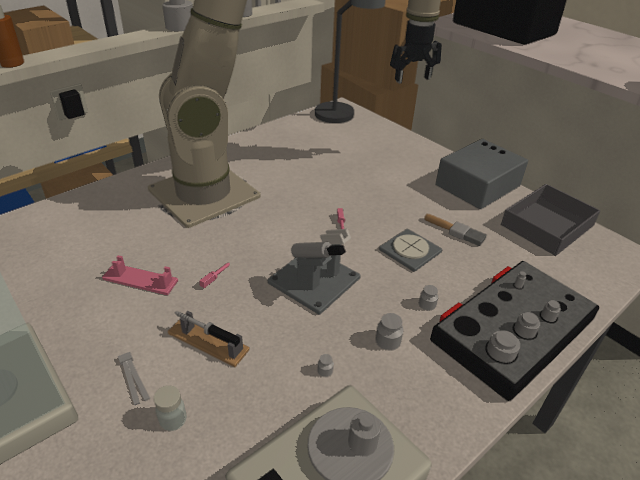

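Top view: the mouth with black pin handle is at about (311,208), the stand at (306,245), the plate at (207,219), and the wooden cradle with the rod at (412,247). Cradle candidates are wooden (412,247) and pink (427,343), and the wooden one with dark saddles fits. Pin candidates are the black-handled one in the tube and pink ones at (230,291) and (372,305), and the one in the tube is meant. I'll confirm both in an enlarged crop.

```bash
python3 - <<'E'
from h import *
a=load('top0')['color'];b=load('scene0')['color']
f=lambda i,x,y,w,h:cv2.resize(i[y:y+h,x:x+w],(400,300),interpolation=cv2.INTER_CUBIC)
im=np.vstack([np.hstack([f(a,264,193,80,60)*1,f(a,264,225,80,60)]),np.hstack([f(a,380,205,80,60),f(b,160,290,100,75)])])
im[300-300:300,400:]=f(b,260,225,108,81)
im=np.clip(im.astype(float)*1.5,0,255).astype(np.uint8)
cv2.imwrite('pics/crop1.png',im[:,:,::-1])
E
```

```text
(no output)
```

View pics/crop1.png

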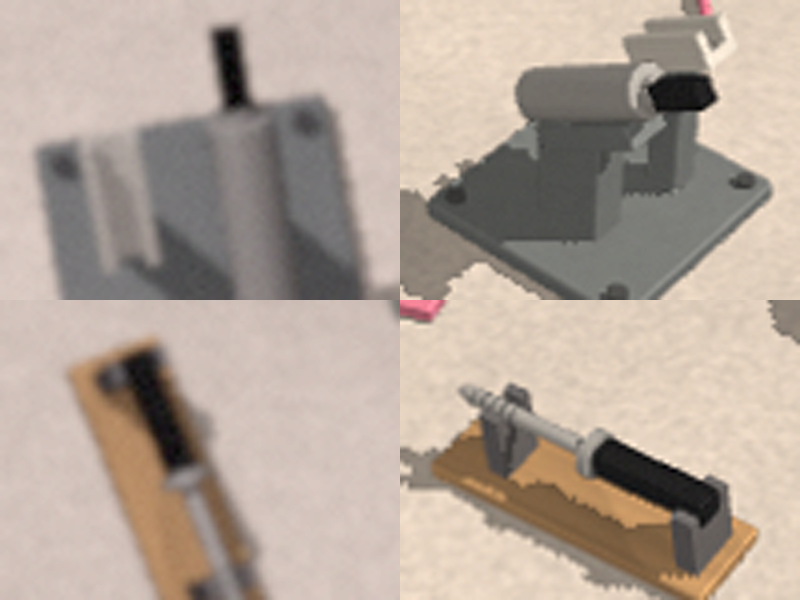

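```bash
python3 - <<'E'
from h import *
c=load('top0'); im=c['color'].astype(int); R,G,B=im[...,0],im[...,1],im[...,2]
for n,(u,v) in dict(bench=(360,220),base=(295,260),shadow=(460,375),wood=(402,225),pbase=(190,205),disc=(200,213),cshadow=(425,250)).items(): print(n,im[v,u])
s=c['color'].copy(); 
def rect(m,box,z,k=0):
    x0,y0,x1,y1=box; M=np.zeros(m.shape,np.uint8); M[y0:y1,x0:x1]=m[y0:y1,x0:x1]
    if k: M=cv2.morphologyEx(M,cv2.MORPH_OPEN,np.ones((k,k),np.uint8))
    cs=max(cv2.findContours(M,cv2.RETR_EXTERNAL,cv2.CHAIN_APPROX_NONE)[0],key=cv2.contourArea)
    P=np.array([onz(c,*p[0],z)[:2] for p in cs])*1000
    r=cv2.minAreaRect(P.astype(np.float32)); return np.array(r[0]).round(1),np.array(r[1]).round(1),round(r[2],2),cv2.boundingRect(cs)
grey=(R-B<8)
print('stand',rect(grey,(262,190,350,290),.014,15))
print('plate',rect(grey,(175,190,240,250),.012,3))
print('disc',rect((R>130),(190,203,224,236),.018))
print('wood',rect((R-B>35),(385,205,440,290),.010))
blk=(R+G+B<110)
for n,b,z in(('pinh',(300,190,320,220),.1475),('rodh',(395,208,430,255),.048)): print(n,rect(blk,b,z))
E
```

```text
bench [141 131 126]
base [82 81 82]
shadow [136 125 120]
wood [87 65 47]
pbase [81 80 82]
disc [149 141 133]
cshadow [82 64 48]
stand (array([459.7,  11.9]), array([150.2, 149.3]), 10.6, (278, 215, 60, 63))
plate (array([524., 261.]), array([108.9, 109.7]), 3.0, (185, 198, 44, 44))
disc (array([525.8, 262.9]), array([79.3, 78.3]), 1.69, (190, 203, 32, 32))
wood (array([ 461. , -254.1]), array([164.4,  44.8]), 14.73, (394, 213, 34, 65))
pinh (array([534.1,   1.7]), array([32.5,  8.1]), 9.68, (307, 199, 6, 15))
rodh (array([ 503.9, -248. ]), array([58. , 16.4]), 21.33, (405, 216, 14, 23))
```

```bash
cat >> h.py <<'E'
def go(x,y,z,yaw):  # mm, deg (tool x axis = -(cos yaw, sin yaw))
    from scipy.spatial.transform import Rotation as Ro
    o=readout.get_obs(); R=Ro.from_quat(o['ee_rot']).as_matrix()
    d=R.T@(np.array([x,y,z])/1000-o['position'])/.4
    cur=np.degrees(np.arctan2(-R[1,0],-R[0,0])); dy=(yaw-cur+180)%360-180
    print('t',round(o['clock'],2),'pos',(o['position']*1000).round(1),'yaw',round(cur,1),'F',np.array(o['ft_force']).round(1),'grip',round(o['grip_width'],3),np.round(o['grasp_force'],1))
    print('row',d.round(4),'turn',round(-dy/60,4),'mm',(d*400).round(1), 'tilt',R[2].round(3))
E
python3 -c "
from h import *
go(534,1,290,10.6)"
```

```text
t 0.15 pos [197.  592.9 247.7] yaw -18.4 F [0.8 0.6 0.2] grip 1.0 0.0
row [-1.2661 -1.1387 -0.1044] turn -0.483 mm [-506.4 -455.5  -41.8] tilt [-0.    -0.001 -1.   ]
```

```bash
python3 -m crank '[[-0.63,-0.57,-0.1,-0.48],[-0.63,-0.57,-0.1,-0.48],[-0.63,-0.57,-0.1,-0.48],[-0.63,-0.57,-0.1,-0.48],[-0.63,-0.57,-0.1,-0.48]]' 0.2 40; python3 -m crank '[[0,0,0,0]]'; python3 -c "
from h import *
go(534,1,290,10.6)"
```

```text
clock: 0.57
position: [0.2982, 0.4134, 0.2724]
ee_rot: [-0.095, 0.996, 0.0, -0.0]
ft_force: [0.9, -0.1, -0.3]
grip_width: 0.599
grasp_force: 0.0
clock: 0.65
position: [0.3034, 0.4086, 0.2737]
ee_rot: [-0.086, 0.996, -0.0, 0.001]
ft_force: [1.6, -0.4, 0.5]
grip_width: 0.602
grasp_force: 0.0
t 0.65 pos [303.4 408.6 273.7] yaw 9.9 F [ 1.6 -0.4  0.5] grip 0.602 0.0
row [-0.3924 -1.1031 -0.0386] turn -0.0114 mm [-157.  -441.2  -15.5] tilt [-0.002 -0.001 -1.   ]
```

```bash
R='[-0.36,-1,-0.036,-0.01]'; python3 -m crank '[[-0.36,-1,-0.036,-0.01],[-0.36,-1,-0.036,-0.01],[-0.36,-1,-0.036,-0.01],[-0.36,-1,-0.036,-0.01],[-0.36,-1,-0.036,-0.01]]' >/dev/null; python3 -m crank '[[-0.18,-0.55,-0.02,0],[-0.18,-0.55,-0.02,0],[-0.18,-0.55,-0.02,0],[-0.18,-0.55,-0.02,0],[-0.18,-0.55,-0.02,0]]' > /dev/null; python3 -m crank '[[0,0,0,0]]'>/dev/null; python3 -c "
from h import *
go(534,1,290,10.6)"
```

```text
t 1.57 pos [506.4  45.  287. ] yaw 10.4 F [-0.9 -1.3 -0.2] grip 0.599 0.0
row [-0.048  -0.1206 -0.0071] turn -0.003 mm [-19.2 -48.3  -2.8] tilt [-0.001 -0.003 -1.   ]
```

```bash
python3 -m crank '[[-0.04,-0.06,0,-0.003],[-0.048,-0.12,-0.007,-0.003],[-0.048,-0.12,-0.007,-0.003]]' >/dev/null; python3 -m crank '[[0,0,0,0],[0,0,0,0]]'>/dev/null; python3 -c "
from h import *
go(534,1,290,10.6); c=shot('wrist','w1')
print(proj(c,[[.5134,-.0035,.135],[.533,0,.1465]]))"
```

```text
t 1.98 pos [531.7  10.5 289.2] yaw 11.2 F [0.3 1.  0.2] grip 0.598 0.0
row [-0.0009 -0.0245 -0.0021] turn 0.0102 mm [-0.4 -9.8 -0.8] tilt [ 0.001  0.    -1.   ]
[[307.02018272 200.74049726]
 [306.21616386 231.2526153 ]]
```

View pics/w1.png

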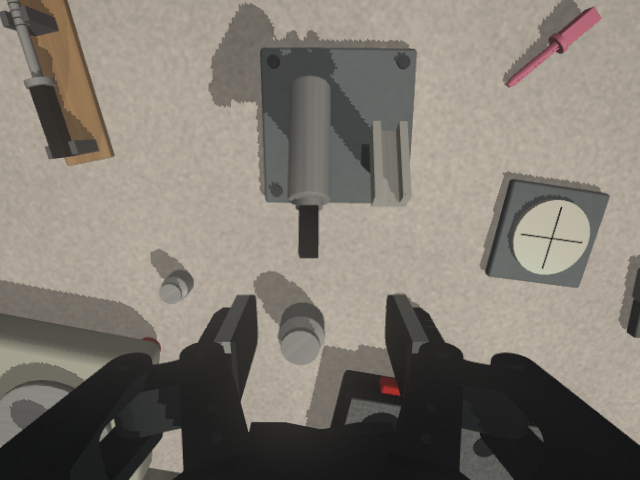

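The wrist view shows the pin handle at (309,231), the mouth at about (308,203), the trough at (374–410,122–206), the plate's cross at (551,239), and weight_b near (300,330), below the handle. I'll enlarge the trough to get its corners.

```bash
python3 - <<'E'
from h import *
a=load('w1')['color'];b=load('scene0')['color']
f=lambda i,x,y,w,h,W,H:cv2.resize(i[y:y+h,x:x+w],(W,H),interpolation=cv2.INTER_CUBIC)
im=np.hstack([f(a,290,110,130,165,472,600),f(b,310,220,44,80,328,600)])
im=np.clip(im.astype(float)*1.5,0,255).astype(np.uint8)
cv2.imwrite('pics/crop2.png',im[:,:,::-1])
E
```

```text
(no output)
```

View pics/crop2.png

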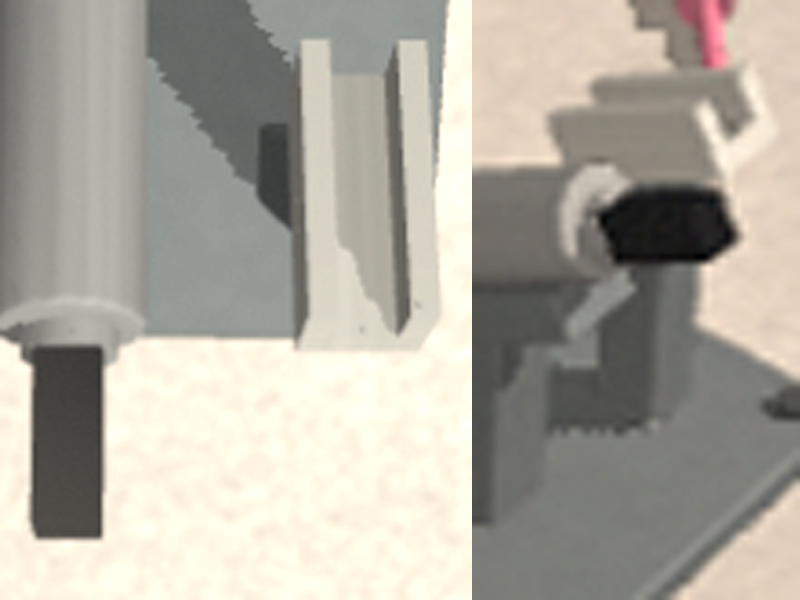

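```bash
python3 - <<'E'
from h import *
w=load('w1');s=load('scene0')
yaw=np.radians(10.6);Rz=np.array([[np.cos(yaw),-np.sin(yaw)],[np.sin(yaw),np.cos(yaw)]]);O=np.array([464.3,-12.7])
loc=lambda P:np.r_[Rz.T@(P[:2]*1000-O),P[2]*1000].round(1)
print('hend exp 81.5,0',loc(onz(w,308.5,258,.1624)),'hbase exp 50.3,0',loc(onz(w,308.5,205.2,.1444)))
for n,p in dict(c1=(262.5,48.5),c2=(415.5,49.5),c4=(267,204.5)).items(): print(n,loc(onz(w,*p,.014)))
U=tri((w,393,195.8),(s,344.5,231)); print('notch top end',loc(U), proj(w,[U]),proj(s,[U]))
# ray/plane y=60
for c,p in((w,(393,195.8)),(w,(390.2,121)),(s,(344.5,231))):
    o,d=ray(c,*p); n=Rz[:,1]; k=(60-(loc(o)[1]))/1000/(n@d[:2]); print(loc(o+k*d), loc(d/np.linalg.norm(d)/1+np.r_[O,0]/1000)/1000)
d=onz(w,551,239,.018);print('plate',d)
P=[Rz@np.array(q[:2])+O for q in[(0,100)]]
E
```

```text
hend exp 81.5,0 [ 84.5   2.  162.4] hbase exp 50.3,0 [ 51.4   1.4 144.4]
c1 [-72.9 -46.4  14. ]
c2 [-73.8  98.4  14. ]
c4 [ 77.1 -46.1  14. ]
notch top end [ 45.2  61.9 144.4] [[394.65408612 197.55593969]] [[343.70189096 231.19279875]]
[ 43.4  60.  147.8] [ 0.1667  0.1838 -0.9687]
[ -6.7  60.  119.3] [-0.0145  0.1689 -0.9855]
[ 48.5  60.  147.7] [-0.4395  0.6582 -0.6112]
plate [0.52508616 0.26186735 0.018     ]
```

```bash
python3 -c "
from h import *
go(536.4,1.8,146,10.6)"
```

```text
t 2.03 pos [531.7  10.9 289.2] yaw 11.3 F [-1.3  0.2 -0.4] grip 0.598 0.0
row [-0.0073 -0.0249  0.358 ] turn 0.011 mm [ -2.9 -10.  143.2] tilt [ 0.  0. -1.]
```

```bash
python3 -m crank '[[-0.007,-0.025,0.1,0.011],[-0.007,-0.025,0.2,0.011],[-0.007,-0.025,0.22,0.011],[-0.007,-0.025,0.22,0.011],[-0.007,-0.025,0.22,0.011]]' >/dev/null;  python3 -c "
from h import *
go(536.4,1.8,146,10.6)"
```

```text
t 2.45 pos [537.    1.5 202.8] yaw 10.6 F [0.  0.  0.5] grip 0.6 0.0
row [0.0013 0.0009 0.1419] turn 0.0002 mm [ 0.5  0.4 56.8] tilt [-0.001  0.    -1.   ]
```

```bash
python3 -m crank '[[0,0,0.05,0],[0,0,0.1,0],[0,0,0.142,0],[0,0,0.142,0],[0,0,0.142,0]]' >/dev/null; python3 -m crank '[[0,0,0,0],[0,0,0,0],[0,0,0,0],[0,0,0,0],[0,0,0,0]]' -1 40 >/dev/null;python3 -m crank '[[0,0,0,0],[0,0,0,0],[0,0,0,0],[0,0,0,0],[0,0,0,0]]'; python3 -c "
from h import *
go(536.4,1.8,146,10.6)"
```

```text
clock: 3.7
position: [0.5375, 0.0012, 0.1459]
ee_rot: [-0.092, 0.996, 0.0, 0.001]
ft_force: [-0.6, 2.7, 6.2]
grip_width: 0.161
grasp_force: 41.2
t 3.7 pos [537.5   1.2 145.9] yaw 10.6 F [-0.6  2.7  6.2] grip 0.161 41.2
row [ 0.0023  0.0021 -0.0002] turn -0.0007 mm [ 0.9  0.8 -0.1] tilt [-0.002  0.001 -1.   ]
```

```bash
python3 -m crank '[[-0.022,0,-0.0125,0],[-0.043,0,-0.025,0],[-0.065,0,-0.0375,0],[-0.087,0,-0.05,0],[-0.108,0,-0.0625,0]]';python3 -m crank '[[-0.022,0,-0.0125,0],[-0.043,0,-0.025,0],[-0.065,0,-0.0375,0],[-0.065,0,-0.0375,0]]'>/dev/null; python3 -c "
from h import *
go(536.4,1.8,146,10.6)
c=shot('scene','s1');c=shot('wrist','w2')
f=lambda i,x,y,w,h,W,H:cv2.resize(i[y:y+h,x:x+w],(W,H),interpolation=cv2.INTER_CUBIC)
im=np.hstack([f(load('w2')['color'],240,100,200,300,400,600),f(load('s1')['color'],280,190,100,150,400,600)])
cv2.imwrite('pics/crop3.png',np.clip(im[:,:,::-1]*1.4,0,255))"
```

```text
clock: 4.12
position: [0.5791, 0.0087, 0.1699]
ee_rot: [-0.092, 0.996, 0.0, -0.001]
ft_force: [-1.3, -0.8, 0.1]
grip_width: 0.155
grasp_force: 40.2
t 4.45 pos [606.2  13.7 185.6] yaw 10.6 F [ 0.   0.5 -1.1] grip 0.157 40.2
row [0.1771 0.0028 0.0988] turn -0.0005 mm [70.8  1.1 39.5] tilt [-0.002 -0.    -1.   ][ WARN:0@1.085] global loadsave.cpp:1063 imwrite_ Unsupported depth image for selected encoder is fallbacked to CV_8U.
```

View pics/crop3.png

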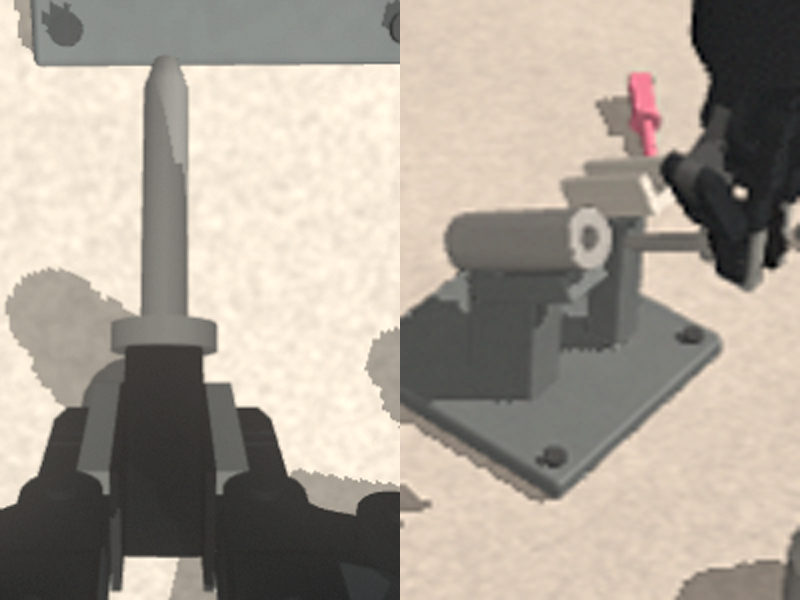

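The pin is fully out and straight in the grip: the shank runs up the centre at crop (165,60–320), and the open bore shows at crop (590,238). Next I'll go over the notch.

```bash
python3 -m crank '[[0,0.05,-0.02,0],[0,0.1,-0.02,0],[0,0.147,-0.02,0],[0,0.147,-0.02,0],[0,0.147,-0.02,0]]' >/dev/null; python3 -c "
from h import *
go(529.9,60.8,176,10.6)"
```

```text
t 4.97 pos [593.2  72.1 192.3] yaw 10.7 F [ 0.1 -0.3 -0.1] grip 0.157 40.2
row [0.1606 0.0016 0.0408] turn 0.001 mm [64.2  0.6 16.3] tilt [ 0.001  0.    -1.   ]
```

```bash
python3 -m crank '[[0.08,0.0016,0.02,0],[0.16,0.0016,0.041,0],[0.16,0.0016,0.041,0],[0.16,0.0016,0.041,0]]' >/dev/null; python3 -c "
from h import *
go(529.9,60.8,148,10.6);c=shot('wrist','w3')
cv2.imwrite('pics/crop4.png',cv2.resize(c['color'][80:380,220:420,::-1],(400,600)))"
```

```text
t 5.3 pos [529.1  58.4 175.6] yaw 10.4 F [0.6 0.3 0.6] grip 0.154 40.1
row [-0.0032  0.0054  0.0689] turn -0.0027 mm [-1.3  2.2 27.6] tilt [ 0.002  0.001 -1.   ]
```

View pics/crop4.png

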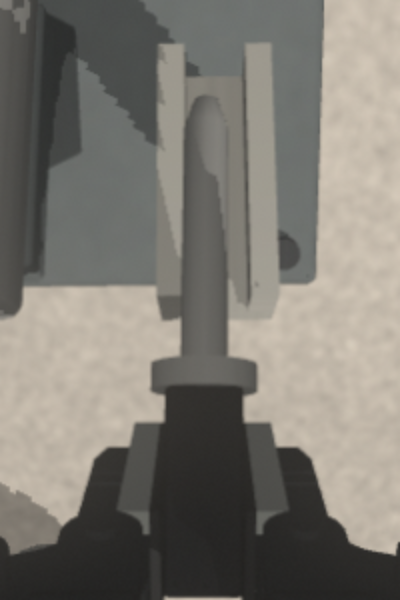

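The shank sits about 2 mm left of the trough's centre line (crop x 205 against about 215), which agrees with the computed 2.2 mm correction. I'll correct that and lower.

```bash
python3 -m crank '[[-0.003,0.0055,0,0],[-0.003,0.0055,0.02,0],[-0.003,0.0055,0.04,0],[-0.003,0.0055,0.055,0],[-0.003,0.0055,0.055,0]]' >/dev/null; python3 -c "
from h import *
go(529.9,60.8,147.5,10.6)"
```

```text
t 5.77 pos [531.   62.2 152.2] yaw 10.5 F [-0.2  0.  -1. ] grip 0.16 40.1
row [ 0.0033 -0.003   0.0119] turn -0.0009 mm [ 1.3 -1.2  4.7] tilt [ 0.003 -0.001 -1.   ]
```

```bash
python3 -m crank '[[0.002,-0.003,0.006,0],[0.002,-0.003,0.012,0],[0.002,-0.003,0.012,0],[0.002,-0.003,0.012,0]]' >/dev/null; python3 -c "
from h import *
go(529.9,60.8,147.5,10.6)"
```

```text
t 6.1 pos [531.3  61.  149.9] yaw 10.5 F [-2.9 -0.5  3.8] grip 0.156 40.9
row [0.0035 0.0001 0.006 ] turn -0.0011 mm [1.4 0.  2.4] tilt [-0.  0. -1.]
```

```bash
python3 -m crank '[[0,0,0,0],[0,0,0,0],[0,0,0,0],[0,0,0,0]]' -0.2 >/dev/null; python3 -m crank '[[0,0,-0.05,0],[0,0,-0.1,0],[0,0,-0.2,0],[0,0,-0.25,0],[0,0,-0.25,0]]'>/dev/null;  python3 -c "
from h import *
go(529.9,60.8,147.5,10.6);c=shot('wrist','w4');s=shot('scene','s4')
f=lambda i,x,y,w,h,W,H:cv2.resize(i[y:y+h,x:x+w],(W,H),interpolation=cv2.INTER_CUBIC)
im=np.hstack([f(c['color'],220,80,200,300,400,600),f(s['color'],300,190,80,120,400,600)])
cv2.imwrite('pics/crop5.png',im[:,:,::-1])"
```

```text
t 6.85 pos [533.2  61.3 254.3] yaw 10.5 F [0.  0.2 0. ] grip 0.398 0.0
row [1.03e-02 1.00e-04 2.67e-01] turn -0.0012 mm [  4.1   0.  106.8] tilt [-0.007  0.001 -1.   ]
```

View pics/crop5.png

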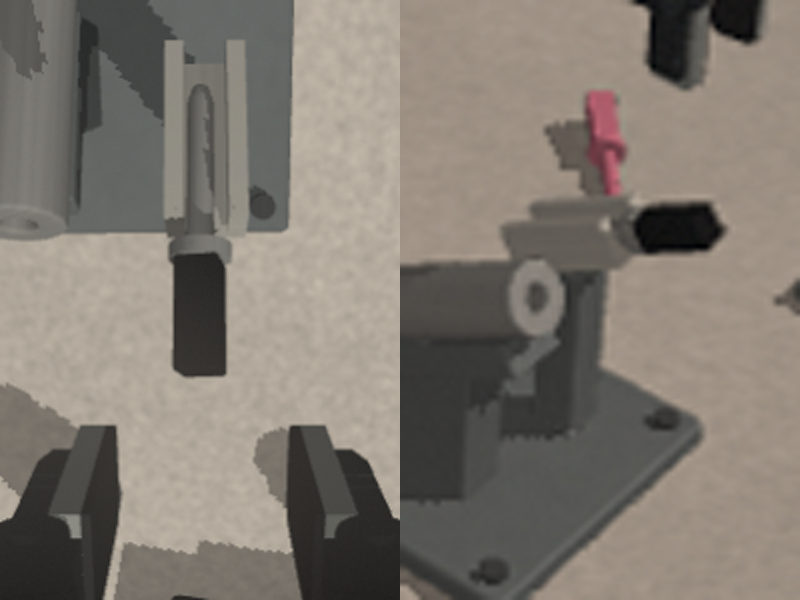

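The pin lies in the notch, released, with its flange at the upper end (crop (200,250)). The bore is empty. Next is the rod cradle.

```bash
python3 -c "
from h import *
go(495,-252,290,22)"
```

```text
t 6.95 pos [531.5  61.2 250. ] yaw 10.5 F [-0.5  0.6 -0.4] grip 0.399 0.0
row [ 0.2327 -0.753  -0.1008] turn -0.191 mm [  93.1 -301.2  -40.3] tilt [-0.002  0.    -1.   ]
```

```bash
python3 -m crank '[[0,0,-0.1,-0.1],[0.23,-0.75,-0.1,-0.19],[0.23,-0.75,-0.1,-0.19],[0.23,-0.75,-0.1,-0.19],[0.23,-0.75,-0.1,-0.19]]' >/dev/null; python3 -c "
from h import *
go(495,-252,290,22)"
```

```text
t 7.37 pos [ 511.2 -106.1  288.2] yaw 22.0 F [ 1.1 -0.  -0.5] grip 0.401 0.0
row [ 0.174  -0.3231 -0.0044] turn -0.0003 mm [  69.6 -129.2   -1.8] tilt [ 0.001  0.001 -1.   ]
```

```bash
python3 -m crank '[[0.174,-0.323,-0.004,0],[0.174,-0.323,-0.004,0],[0.174,-0.323,-0.004,0],[0.174,-0.323,-0.004,0],[0.174,-0.323,-0.004,0]]' >/dev/null; python3 -m crank '[[0,0,0,0]]'>/dev/null; python3 -c "
from h import *
go(495,-252,290,22);c=shot('wrist','w5')
cv2.imwrite('pics/w5b.png',np.clip(c['color'][:,:,::-1]*1.3,0,255).astype(np.uint8))"
```

```text
t 7.87 pos [ 495.  -251.5  289.6] yaw 21.8 F [0.  0.1 0.2] grip 0.4 0.0
row [ 0.0005 -0.0012 -0.0009] turn -0.0039 mm [ 0.2 -0.5 -0.4] tilt [ 0.002  0.001 -1.   ]
```

View pics/w5b.png

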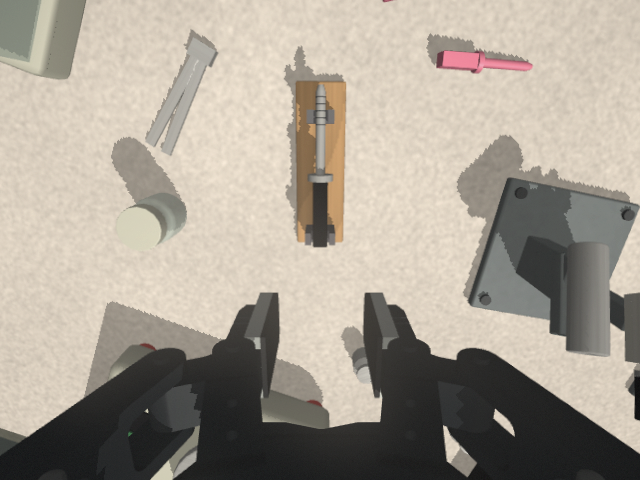

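The rod runs vertically in the image: tip (321,84), collar (320,178), handle end (320,246). So its yaw is close to 22°.

```bash
python3 -c "
from h import *
c=load('w5')
m=(c['color'].sum(2)<90);m[:,:300]=0;m[:,345:]=0;m[:180]=0;m[222:]=0
ys,xs=np.nonzero(m);print(np.polyfit(ys,xs,1),xs.mean(),ys.mean())
P=onz(c,320,180,.05)*1e3;T=onz(c,321,84,.045)*1e3;E=onz(c,320,246,.053)*1e3
print('collar',P,'tip',T,'end',E)
for a,b in((T,E),(T,P)): d=b-a;print(np.hypot(*d[:2]),np.degrees(np.arctan2(d[1],d[0])))
for q in ((296,82),(345,83),(297,240),(343,242)): print('base',onz(c,*q,.01)*1e3)
"
```

```text
Traceback (most recent call last):
TypeError: expected non-empty vector for x
```

```bash
python3 -c "
from h import *
c=load('w5')
m=(c['color'].astype(int).sum(2)<130);m[:,:305]=0;m[:,335:]=0;m[:185]=0;m[222:]=0
ys,xs=np.nonzero(m);print(len(xs),np.polyfit(ys,xs,1),xs.mean(),ys.mean())
P=onz(c,320,180,.05)*1e3;T=onz(c,321,84,.045)*1e3;E=onz(c,320,246,.053)*1e3
print('collar',P,'tip',T,'end',E)
for a,b in((T,E),(T,P)): d=b-a;print(np.hypot(*d[:2]),np.degrees(np.arctan2(d[1],d[0])))
for q in ((296,82),(345,83),(297,240),(343,242)): print('base',onz(c,*q,.01)*1e3)
"
```

```text
376 [4.54293330e-02 3.11205458e+02] 320.25531914893617 199.20744680851064
collar [ 472.22691878 -261.37601382   50.        ] tip [ 392.99790476 -292.01375418   45.        ] end [ 531.50805331 -237.73738026   53.        ]
148.76486822658245 21.398149774832525
84.94649961382022 21.14141115384987
base [ 397.05326828 -316.62806694   10.        ]
base [ 380.1669813  -271.88199235   10.        ]
base [ 546.81540374 -258.62863519   10.        ]
base [ 530.36875555 -211.31541658   10.        ]
```

```bash
python3 -m crank '[[0,0,0.1,0],[0,0,0.2,0],[0,0,0.3,0],[0,0,0.4,0],[0,0,0.4,0]]' >/dev/null; python3 -c "
from h import *
go(502.3,-249.6,43,21.3)"
```

```text
t 8.33 pos [ 492.4 -246.3  123.6] yaw 22.1 F [-0.7  1.1 -1.6] grip 0.399 0.0
row [-0.0216 -0.0186  0.2012] turn 0.0136 mm [-8.7 -7.4 80.5] tilt [ 0.009  0.008 -1.   ]
```

```bash
python3 -m crank '[[-0.02,-0.018,0.04,0.013],[-0.02,-0.018,0.04,0.013],[-0.02,-0.018,0.04,0.013],[-0.02,-0.018,0.04,0.013]]' >/dev/null; python3 -c "
from h import *
go(502.3,-249.6,43,21.3)"
```

```text
t 8.67 pos [ 506.7 -253.8  116.7] yaw 21.2 F [0.3 1.3 0.1] grip 0.399 0.0
row [0.0068 0.0138 0.1843] turn -0.0012 mm [ 2.7  5.5 73.7] tilt [-0.001 -0.001 -1.   ]
```

```bash
python3 -m crank '[[0.007,0.014,0.04,-0.001],[0.007,0.014,0.1,-0.001],[0.007,0.014,0.14,-0.001],[0.007,0.014,0.14,-0.001],[0.007,0.014,0.14,-0.001]]' >/dev/null; python3 -m crank '[[0,0,0,0],[0,0,0,0]]'>/dev/null; python3 -c "
from h import *
go(502.3,-249.6,43,21.3)"
```

```text
t 9.25 pos [ 502.4 -250.2   60.8] yaw 21.2 F [0.  0.3 0. ] grip 0.399 0.0
row [-0.0002  0.0016  0.0445] turn -0.0012 mm [-0.1  0.6 17.8] tilt [-0.002 -0.001 -1.   ]
```

```bash
python3 -m crank '[[0,0.0015,0.022,-0.001],[0,0.0015,0.0445,-0.001],[0,0.0015,0.0445,-0.001],[0,0.0015,0.0445,-0.001]]' >/dev/null; python3 -m crank '[[0,0,0,0],[0,0,0,0],[0,0,0,0],[0,0,0,0],[0,0,0,0]]' -1 40 >/dev/null;python3 -m crank '[[0,0,0,0],[0,0,0,0]]'>/dev/null; python3 -c "
from h import *
go(502.3,-249.6,43,21.3)"
```

```text
t 10.17 pos [ 501.3 -249.4   41.4] yaw 21.3 F [-1.2 -0.5  2.4] grip 0.157 40.5
row [-0.0021 -0.0014 -0.004 ] turn -0.0004 mm [-0.8 -0.6 -1.6] tilt [-0. -0. -1.]
```

```bash
cat >> h.py <<'E'
def static(fs):  # tip row of the held rod: pixels that stay put while the background moves
    S=np.stack([cv2.GaussianBlur(load(f)['color'],(3,3),0).astype(float) for f in fs])
    m=((S.max(0)-S.min(0)).max(2)<14).astype(np.uint8); m[:,:270]=0; m[:,370:]=0
    m=cv2.morphologyEx(m,cv2.MORPH_OPEN,np.ones((3,5),np.uint8))
    n,l,st,ce=cv2.connectedComponentsWithStats(m); i=1+np.argmax(st[1:,4]); b=l==i
    ys=np.nonzero(b.any(1))[0]; print('top row',ys.min())
    for v in range(ys.min(),min(ys.min()+170,ys.max()),12):
        xs=np.nonzero(b[v])[0]; print(v,xs.min(),xs.max(),end=' | ')
    print()
def tippred(c,g,ths):  # predicted tip pixel for pitch th (deg, tip down +), grip at rod x=g mm
    from scipy.spatial.transform import Rotation as Ro
    o=readout.get_obs();R=Ro.from_quat(o['ee_rot']).as_matrix();p=np.array(o['position'])
    for th in ths:
        t=np.radians(th); q=p+R@np.array([(g+80)*np.cos(t),0,-2+(g+80)*np.sin(t)])/1000.; k=p+R@np.array([g*np.cos(t),0,-2+g*np.sin(t)])/1000.
        print(th,'tip',proj(c,[q])[0].round(1),'collar',proj(c,[k])[0].round(1))
E
L='[0,0,-0.1,0]'; python3 -m crank '[[0,0,-0.03,0],[0,0,-0.08,0],[0,0,-0.14,0],[0,0,-0.15,0],[0,0,-0.15,0]]' >/dev/null; python3 -c "
from h import *
shot('wrist','a1')"; python3 -m crank '[[0,0,-0.08,0],[0,0,-0.14,0],[0,0,-0.15,0],[0,0,-0.15,0]]' >/dev/null; python3 -c "
from h import *
shot('wrist','a2')";python3 -m crank '[[0,0.05,-0.08,0],[0,0.1,-0.14,0],[0,0.1,-0.15,0],[0,0.1,-0.15,0]]' >/dev/null; python3 -c "
from h import *
shot('wrist','a3'); go(500,-250,200,10.6); static(['a1','a2','a3']); tippred(load('a3'),31,[-5,0,5,10,20,30])"
```

```text
t 11.4 pos [ 486.5 -211.6  220.1] yaw 21.3 F [-0.4 -1.  -0.4] grip 0.152 40.3
row [ 0.0034 -0.1017  0.05  ] turn 0.179 mm [  1.4 -40.7  20. ] tilt [ 0.001  0.001 -1.   ]
top row 0
0 305 335 | 12 306 336 | 24 306 334 | 36 306 334 | 48 306 334 | 60 306 333 | 72 306 334 | 84 307 333 | 96 306 334 | 108 307 328 | 120 307 333 | 132 307 333 | 144 307 333 | 156 308 333 | 168 308 333 | 
-5 tip [320.1 -27.1] collar [320.  256.8]
0 tip [320.2 -15.9] collar [320.  253.8]
5 tip [320.3  -3.4] collar [320.  251.6]
10 tip [320.4  10.1] collar [320.1 250.2]
20 tip [320.5  38.6] collar [320.1 249.4]
30 tip [320.5  68.2] collar [320.1 251.2]
```

```bash
python3 -c "
from h import *
go(648,22.4,200,10.6);c=load('w1'); t=load('top0')
print('weights',onz(t,304,157,.05),onz(t,361,169,.03),'scale',onz(t,400,83,.1),onz(t,400,138,.03),'box',onz(t,260,80,.08))"
```

```text
t 11.4 pos [ 486.5 -211.6  220.1] yaw 21.3 F [-0.4 -1.  -0.4] grip 0.152 40.3
row [-0.589   0.398   0.0501] turn 0.179 mm [-235.6  159.2   20. ] tilt [ 0.001  0.001 -1.   ]
weights [0.67705748 0.01605103 0.05      ] [ 0.65327685 -0.12823717  0.03      ] scale [ 0.85236243 -0.21812584  0.1       ] [ 0.73627496 -0.22935884  0.03      ] box [0.86512732 0.12673275 0.08      ]
```

```bash
python3 -m crank '[[-0.589,0.398,0.02,0.179],[-0.589,0.398,0.02,0.179],[-0.589,0.398,0.02,0.179],[-0.589,0.398,0.02,0.179],[-0.589,0.398,0.02,0.179]]' - 30 >/dev/null; python3 -m crank '[[0,0,0,0],[0,0,0,0]]'>/dev/null; python3 -c "
from h import *
go(648,22.4,200,10.6)"
```

```text
t 11.98 pos [604.5 -39.7 211.9] yaw 10.8 F [-0.4 -0.9 -1.1] grip 0.155 40.3
row [-0.136   0.1322  0.0291] turn 0.0028 mm [-54.4  52.9  11.6] tilt [ 0.005 -0.    -1.   ]
```

```bash
python3 -m crank '[[-0.136,0.132,0.029,0.003],[-0.136,0.132,0.029,0.003],[-0.136,0.132,0.029,0.003],[-0.136,0.132,0.029,0.003]]' >/dev/null; python3 -m crank '[[0,0,0.05,0],[0,0,0.1,0],[0,0,0.14,0],[0,0,0.14,0],[0,0,0.14,0]]' -1 20 >/dev/null; python3 -m crank '[[0,0,0,0]]'>/dev/null;python3 -c "
from h import *
go(648,22.4,131.2,10.6)"
```

```text
t 12.82 pos [648.4  18.4 148.7] yaw 10.3 F [ 0.6  0.1 -1.2] grip 0.159 40.3
row [-0.0009  0.01    0.0437] turn -0.0058 mm [-0.3  4.  17.5] tilt [-0.001 -0.001 -1.   ]
```

```bash
python3 -m crank '[[0,0.01,0.02,-0.006],[0,0.01,0.0437,-0.006],[0,0.01,0.0437,-0.006],[0,0.01,0.0437,-0.006]]' >/dev/null; python3 -m crank '[[0,0,0,0],[0,0,0,0]]'>/dev/null;python3 -c "
from h import *
go(648,22.4,131.2,10.6);s=shot('scene','s6')
# predicted tip & mouth in scene
y=np.radians(10.6);x=np.array([np.cos(y),np.sin(y)])
p=readout.get_obs()['position']
print('tip',proj(s,[np.r_[p[:2]-.111*x,p[2]+.0036]]),'mouth',proj(s,[[.5143,-.0026,.135]]))
cv2.imwrite('pics/z.png',np.clip(cv2.resize(s['color'][190:310,280:440,::-1],(800,600),interpolation=cv2.INTER_CUBIC)*1.5,0,255).astype(np.uint8))"
```

```text
t 13.32 pos [647.7  23.8 130.7] yaw 10.7 F [-0.2  0.  -0.1] grip 0.154 40.3
row [-0.0001 -0.0036 -0.0013] turn 0.002 mm [-0.  -1.5 -0.5] tilt [-0.001 -0.    -1.   ]
tip [[337.80076564 255.4272668 ]] mouth [[327.45885607 250.16929086]]
```

View pics/z.png

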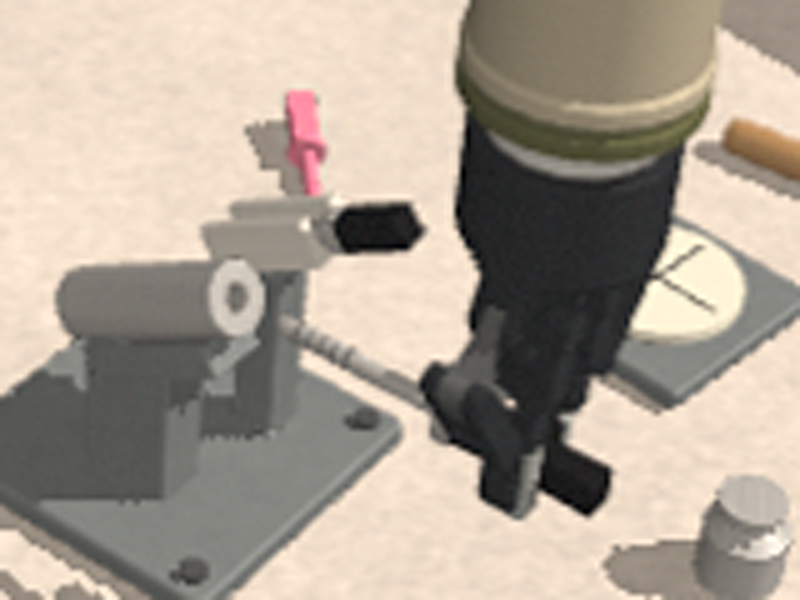

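The scene crop shows the open bore at (327.6,249.0) full-image, the level rod's tip just in front of it at (336.6,255.0), and the pin still parked. I'll ease the tip into the mouth and watch the force.

```bash
python3 -m crank '[[0.03,0,0,0],[0.055,0,0,0],[0.055,0,0,0],[0.055,0,0,0]]' >/dev/null;python3 -c "
from h import *
go(648,22.4,131.2,10.6)"; python3 -m crank '[[0.005,0,0,0],[0.01,0,0,0],[0.01,0,0,0]]' >/dev/null;python3 -c "
from h import *
go(648,22.4,131.2,10.6)"; python3 -m crank '[[0.005,0,0,0],[0.01,0,0,0],[0.01,0,0,0]]' >/dev/null;python3 -c "
from h import *
go(648,22.4,131.2,10.6)"
```

```text
t 13.7 pos [626.   19.8 130.8] yaw 10.7 F [ 0.4  0.2 -0.2] grip 0.155 40.3
row [-0.0552 -0.0038 -0.001 ] turn 0.0018 mm [-22.1  -1.5  -0.4] tilt [-0.001  0.    -1.   ]
t 13.95 pos [622.   19.1 130.4] yaw 10.7 F [0.5 0.1 0.1] grip 0.154 40.3
row [-0.0655 -0.0039 -0.002 ] turn 0.002 mm [-26.2  -1.6  -0.8] tilt [-0.  0. -1.]
t 14.2 pos [617.7  18.2 130.3] yaw 10.7 F [-0.2  0.4  0. ] grip 0.156 40.3
row [-0.0763 -0.0037 -0.0022] turn 0.0019 mm [-30.5  -1.5  -0.9] tilt [ 0.  0. -1.]
```

```bash
for i in 1 2; do python3 -m crank '[[0.005,0,0,0],[0.01,0,0,0],[0.01,0,0,0],[0.01,0,0,0]]' >/dev/null;python3 -c "
from h import *
go(648,22.4,131.2,10.6)"; done
```

```text
t 14.53 pos [615.2  17.9 130.9] yaw 10.7 F [ 5.6  1.4 -1.2] grip 0.152 40.1
row [-0.0826 -0.0042 -0.0004] turn 0.0024 mm [-33.   -1.7  -0.1] tilt [-0.003 -0.    -1.   ]
t 14.87 pos [613.9  17.7 132.2] yaw 10.8 F [15.   1.1 -3. ] grip 0.154 40.0
row [-0.086  -0.0044  0.0033] turn 0.003 mm [-34.4  -1.8   1.3] tilt [-0.009 -0.001 -1.   ]
```

```bash
python3 -m crank '[[-0.0175,0,0,0],[-0.0175,0,0,0],[-0.016,0,-0.025,0],[-0.013,0,-0.05,0],[-0.013,0,-0.05,0]]' >/dev/null;python3 -c "
from h import *
go(648,22.4,131.2,10.6); shot('wrist','b1')"; python3 -m crank '[[0.006,0,-0.024,0],[0.013,0,-0.047,0],[0.013,0,-0.047,0]]' >/dev/null;python3 -c "
from h import *
go(648,22.4,131.2,10.6); shot('wrist','b2');static(['b1','b2']);tippred(load('b2'),31,[0,10,20,30])"
```

```text
t 15.28 pos [615.5  17.4 152.5] yaw 10.7 F [ 0.5 -0.2 -1.5] grip 0.154 39.8
row [-0.0821 -0.0029  0.0534] turn 0.0015 mm [-32.9  -1.2  21.4] tilt [-0.002  0.    -1.   ]
t 15.58 pos [610.1  16.5 171.2] yaw 10.7 F [ 0.7 -0.9 -1.7] grip 0.159 40.0
row [-0.0956 -0.003   0.1002] turn 0.0015 mm [-38.2  -1.2  40.1] tilt [-0.002  0.    -1.   ]
top row 126
126 336 369 | 138 336 369 | 150 336 369 | 162 336 369 | 174 336 369 | 186 336 369 | 198 336 369 | 210 336 369 | 222 336 369 | 234 336 369 | 246 270 369 | 258 270 369 | 270 270 369 | 282 270 369 | 294 270 369 | 
0 tip [322.  -13.1] collar [321.8 256.3]
10 tip [321.8  12.6] collar [321.8 252.6]
20 tip [321.7  40.9] collar [321.8 251.7]
30 tip [321.7  70.3] collar [321.7 253.4]
```

```bash
python3 -c "
from h import *
for f in('a3','b1','b2'):
    g=cv2.GaussianBlur(load(f)['color'],(3,3),0).astype(int).sum(2)
    print(f)
    for v in (20,60,100,140,180,210,230): print(v,g[v,290:356:3])
"
```

```text
a3
20 [500 510 521 506 493 254 280 340 377 407 440 443 436 417 395 378 511 505
 516 526 526 523]
60 [307 304 308 481 527 310 282 342 383 414 446 448 442 420 398 392 519 518
 519 527 520 516]
100 [377 376 372 371 501 402 250 273 288 299 306 297 326 423 399 417 539 541
 516 513 527 536]
140 [384 404 402 383 445 434 251 274 291 300 306 298 286 272 256 420 542 537
 533 545 551 542]
180 [394 397 398 383 408 499 256 279 295 302 307 301 289 324 390 463 542 539
 533 530 522 529]
210 [390 387 388 378 373 536 273 281 300 303 306 302 300 411 384 476 539 529
 541 546 545 529]
230 [339 377 377 377 364 519 282 282 300 304 306 302 290 277 259 438 523 530
 538 536 547 547]
b1
20 [378 375 367 366 349 238 223 269 324 363 398 426 432 423 404 263 308 348
 356 363 368 373]
60 [323 324 325 325 325 325 264 275 333 370 408 435 440 428 407 324 323 323
 323 323 322 322]
100 [327 327 327 328 330 327 262 262 280 289 309 327 342 359 360 294 331 331
 328 325 327 330]
140 [539 541 542 540 533 548 406 270 291 303 312 316 301 282 261 460 548 556
 560 556 562 561]
180 [548 533 536 537 533 536 403 280 302 311 321 322 
[... 197 characters left out ...]
 264 499 563 548
 532 533 555 556]
b2
20 [273 290 304 318 324 328 327 330 347 366 372 369 368 368 381 389 385 377
 381 371 357 354]
60 [208 207 205 204 207 223 226 242 298 338 378 404 416 395 328 331 363 364
 363 364 368 373]
100 [325 325 324 323 324 323 302 149 161 195 218 222 185 145 252 327 330 326
 324 324 324 324]
140 [549 555 566 565 545 535 513 257 286 299 309 313 297 273 276 525 544 553
 536 532 534 539]
180 [539 522 525 536 539 540 470 272 297 307 319 319 301 280 283 539 550 543
 536 532 533 533]
210 [531 530 530 520 526 553 483 280 304 326 324 322 301 281 285 525 542 550
 559 562 542 542]
230 [533 534 536 542 536 533 462 282 306 318 325 322 302 283 274 545 557 539
 528 542 555 539]
```

```bash
python3 -m crank '[[0.01,0,-0.022,0],[0.02,0,-0.041,0],[0.02,0,-0.041,0],[0.02,0,-0.041,0]]' >/dev/null;python3 -c "
from h import *
go(648,22.4,131.2,10.6); c=shot('wrist','b3')
print(proj(c,[[.5145,-.002,.135]]))
g=cv2.GaussianBlur(c['color'],(3,3),0).astype(int).sum(2)
for v in range(60,200,14): print(v,g[v,290:356:3])"
```

```text
t 15.97 pos [602.1  15.2 186.2] yaw 10.7 F [ 0.1 -0.2 -0.8] grip 0.159 40.7
row [-0.116  -0.0037  0.1376] turn 0.0018 mm [-46.4  -1.5  55.1] tilt [-0.001  0.    -1.   ]
[[319.62046756  86.25501618]]
60 [263 270 279 282 254 322 386 395 394 388 384 389 404 415 418 415 422 410
 380 360 351 325]
74 [206 205 259 375 379 371 342 270 271 305 339 358 376 343 346 361 364 364
 367 375 386 395]
88 [207 224 208 204 207 213 235 229 269 288 315 351 375 374 348 366 364 367
 371 374 373 343]
102 [318 318 317 319 320 321 322 248 254 250 243 268 327 368 323 324 320 319
 320 321 324 326]
116 [323 323 323 322 322 323 323 242 225 197 200 220 261 343 325 329 328 324
 321 324 325 323]
130 [324 326 329 330 329 328 325 234 190 190 205 215 233 312 324 330 329 327
 326 326 325 326]
144 [544 548 559 559 547 545 525 270 279 295 354 389 392 380 426 541 542 532
 530 543 545 538]
158 [536 533 539 540 533 529 532 278 282 295 305 360 393 382 432 555 551 550
 545 556 554 548]
172 [516 535 545 534 527 536 539 283 285 301 306 307 292 335 433 546 539 537
 539 543 539 538]
186 [533 530 522 533 536 535 511 274 290 303 310 307 295 272 389 539 541 533
 529 542 541 541]
```

```bash
for i in 1; do python3 -m crank '[[0.0108,0,0.0063,0],[0.0217,0,0.0125,0],[0.0325,0,0.0188,0],[0.0433,0,0.025,0],[0.0433,0,0.025,0]]' >/dev/null;python3 -c "
from h import *
go(648,22.4,131.2,10.6);print(readout.get_obs()['torque'])"; done
```

```text
t 16.43 pos [584.   11.8 174.8] yaw 10.7 F [-0.5 -0.1 -0.1] grip 0.157 40.8
row [-0.1623 -0.0036  0.1087] turn 0.0016 mm [-64.9  -1.4  43.5] tilt [ 0.001  0.    -1.   ]
[-0.01650537 -0.03544139  0.02614393]
```

```bash
for i in 1; do python3 -m crank '[[0.0108,0,0.0063,0],[0.0217,0,0.0125,0],[0.0325,0,0.0188,0],[0.0433,0,0.025,0],[0.0433,0,0.025,0]]' >/dev/null;python3 -c "
from h import *
go(648,22.4,131.2,10.6);print(readout.get_obs()['torque'])"; python3 -m crank '[[0.0108,0,0.0063,0],[0.0217,0,0.0125,0],[0.0325,0,0.0188,0],[0.0433,0,0.025,0],[0.0433,0,0.025,0]]' >/dev/null;python3 -c "
from h import *
go(648,22.4,131.2,10.6);print(readout.get_obs()['torque'])"; done
```

```text
t 16.85 pos [567.2   8.6 164.9] yaw 10.7 F [ 0.3 -0.2 -0.9] grip 0.154 40.8
row [-0.205  -0.0037  0.0842] turn 0.0017 mm [-82.   -1.5  33.7] tilt [ 0.001  0.    -1.   ]
[-0.03607009 -0.08826467  0.04524584]
t 17.27 pos [550.2   5.4 155. ] yaw 10.7 F [-0.3 -0.2 -1.1] grip 0.161 40.8
row [-0.2482 -0.0037  0.0592] turn 0.0017 mm [-99.3  -1.5  23.7] tilt [ 0.001  0.    -1.   ]
[ 0.00846577 -0.05855961 -0.00714092]
```

```bash
python3 -m crank '[[0.0108,0,0.0063,0],[0.0195,0,0.0113,0],[0.0195,0,0.0113,0]]' >/dev/null;python3 -c "
from h import *
go(648,22.4,131.2,10.6)"; for i in 1 2; do python3 -m crank '[[0.0043,0,0.0025,0],[0.0043,0,0.0025,0],[0.0043,0,0.0025,0]]' >/dev/null;python3 -c "
from h import *
go(648,22.4,131.2,10.6)";done
```

```text
t 17.52 pos [542.7   4.  150.5] yaw 10.7 F [ 0.3 -0.2 -0. ] grip 0.158 40.8
row [-0.2671 -0.0037  0.0481] turn 0.0018 mm [-106.9   -1.5   19.3] tilt [ 0.001  0.    -1.   ]
t 17.77 pos [542.    3.9 150.1] yaw 10.7 F [ 0.2  0.3 -0.6] grip 0.158 40.9
row [-0.2689 -0.004   0.0475] turn 0.0021 mm [-107.6   -1.6   19. ] tilt [-0.  0. -1.]
t 18.02 pos [541.9   3.9 150.2] yaw 10.7 F [4.7 1.4 3.6] grip 0.157 41.3
row [-0.269  -0.004   0.0485] turn 0.0023 mm [-107.6   -1.6   19.4] tilt [-0.004 -0.    -1.   ]
```

```bash
python3 -m crank '[[0.004,0,0.0024,0],[0.004,0,0.0024,0],[0.004,0,0.0024,0]]' >/dev/null;python3 -c "
from h import *
go(648,22.4,131.2,10.6); c=shot('wrist','b4')
print(proj(c,[[.5145,-.002,.135],[.5145-.0069*.983,-.002-.0069*.184,.135+.0139],[.5145-.006*.983,-.002-.006*.184,.1454]]))
g=cv2.GaussianBlur(c['color'],(3,3),0).astype(int).sum(2)
for v in range(160,276,6): print(v,g[v,264:378:5])"
```

```text
t 18.27 pos [541.8   4.  150.2] yaw 10.8 F [10.5  1.   5.3] grip 0.158 41.7
row [-0.2689 -0.0043  0.0497] turn 0.0027 mm [-107.6   -1.7   19.9] tilt [-0.008 -0.    -1.   ]
[[319.3267057  249.57485086]
 [319.17422971 243.11014839]
 [319.21973304 242.58308486]]
160 [371 365 365 312 276 305 319 331 328 319 333 339 334 332 332 316 438 413
 390 360 373 373 374]
166 [370 366 367 299 282 307 320 332 329 320 331 339 332 332 333 314 438 415
 392 361 369 375 377]
172 [370 363 364 296 284 315 322 332 329 321 331 339 332 332 333 316 333 416
 393 360 371 377 380]
178 [367 367 368 291 285 317 341 332 330 319 331 339 332 332 334 317 313 412
 392 359 374 377 380]
184 [371 371 372 282 288 313 341 359 330 320 331 339 334 332 334 317 314 402
 393 360 372 374 380]
190 [374 372 371 285 292 312 338 369 331 321 333 340 334 332 335 317 314 363
 395 359 372 372 377]
196 [360 366 371 276 292 314 325 369 377 322 333 342 333 332 335 319 316 313
 398 358 372 373 372]
202 [246 226 367 280 297 315 325 338 374 376 340 339 333 331 336 318 317 294
 399 358 371 376 376]
208 [266 265 263 276 299 317 328 339 333 378 405
[... 439 characters left out ...]
98 606]
238 [606 599 600 294 290 275 262 263 278 295 313 313 316 313 298 277 263 264
 272 386 625 628 614]
244 [604 595 612 502 265 263 296 315 322 330 339 340 343 339 335 321 308 286
 424 559 596 601 593]
250 [584 579 593 590 574 440 297 315 324 330 339 340 345 342 336 321 310 287
 590 606 615 619 612]
256 [589 600 593 603 587 452 289 279 246 230 227 227 228 227 231 254 280 283
 580 612 609 609 614]
262 [595 602 592 609 591 564 318 258 155 151 148 146 144 143 143 141 330 458
 601 612 612 616 609]
268 [596 598 592 605 604 602 600 596 155 153 150 147 145 145 144 154 611 610
 593 606 601 591 611]
274 [603 593 596 590 595 600 578 596 157 154 151 150 147 147 147 156 595 593
 594 592 601 607 603]
```

The profile shows the tube's end face at row 240 directly followed by the collar (rows 244–258). The 12 N push is purely axial, so the rod is seated. Next I'll withdraw.

```bash
python3 -m crank '[[-0.05,0,-0.0289,0],[-0.1,0,-0.0577,0],[-0.15,0,-0.0866,0],[-0.2,0,-0.1155,0],[-0.25,0,-0.1443,0]]' >/dev/null; python3 -m crank '[[-0.03,0,-0.05,0],[-0.03,0,-0.1,0],[-0.03,0,-0.1,0]]' >/dev/null;python3 -c "
from h import *
go(501.3-11.2,-249.4-4.4,220,21.3)"
```

```text
t 18.98 pos [650.5  24.  249.3] yaw 10.7 F [ 1.8 -1.  -0. ] grip 0.153 40.8
row [ 0.5235 -0.6077  0.0714] turn -0.1763 mm [ 209.4 -243.1   28.6] tilt [-0.004 -0.001 -1.   ]
```

```bash
python3 -m crank '[[0.52,-0.61,0.02,-0.176],[0.52,-0.61,0.02,-0.176],[0.52,-0.61,0.02,-0.176],[0.52,-0.61,0.02,-0.176],[0.52,-0.61,0.02,-0.176]]' >/dev/null; python3 -m crank '[[0,0,0,0],[0,0,0,0]]' >/dev/null;python3 -c "
from h import *
go(490.1,-253.8,200,21.3)"
```

```text
t 19.57 pos [ 543.7 -159.4  240.5] yaw 21.0 F [ 0.4  0.9 -0.5] grip 0.161 40.8
row [ 0.2097 -0.1723  0.1011] turn -0.0053 mm [ 83.9 -68.9  40.4] tilt [ 0.  0. -1.]
```

```bash
python3 -m crank '[[0.21,-0.172,0.05,-0.005],[0.21,-0.172,0.1,-0.005],[0.21,-0.172,0.1,-0.005],[0.21,-0.172,0.1,-0.005],[0.21,-0.172,0.1,-0.005]]' >/dev/null; python3 -c "
from h import *
shot('wrist','d1')"; python3 -m crank '[[0,0,0.05,0],[0,0,0.09,0],[0,0,0.09,0],[0,0,0.09,0]]' >/dev/null;python3 -c "
from h import *
go(490.1,-253.8,110,21.3);c=shot('wrist','d2');static(['d1','d2']);tippred(c,31,[20,25,30,35])"
```

```text
t 20.37 pos [ 492.8 -249.7  164.4] yaw 21.7 F [-0.3 -0.6  0.3] grip 0.16 40.8
row [ 0.0101 -0.0072  0.1361] turn 0.0071 mm [ 4.  -2.9 54.4] tilt [ 0.001  0.001 -1.   ]
top row 0
0 270 369 | 12 270 369 | 24 270 369 | 36 270 369 | 48 279 369 | 60 351 369 | 72 312 369 | 84 286 369 | 96 286 369 | 108 311 369 | 120 289 369 | 132 289 369 | 144 289 369 | 156 289 369 | 168 290 365 | 
20 tip [319.4  40.1] collar [319.2 253. ]
25 tip [319.4  54.9] collar [319.2 253.5]
30 tip [319.5  69.9] collar [319.2 254.7]
35 tip [319.5  84.9] collar [319.2 256.4]
```

```bash
python3 -m crank '[[0.01,-0.007,0.03,0.007],[0.01,-0.007,0.07,0.007],[0.01,-0.007,0.11,0.007],[0.01,-0.007,0.135,0.007],[0.01,-0.007,0.135,0.007]]' >/dev/null; python3 -m crank '[[0,0,0,0],[0,0,0,0]]' >/dev/null;python3 -c "
from h import *
go(490.1,-253.8,100,21.3)"
```

```text
t 21.0 pos [ 489.9 -255.8  111.4] yaw 21.1 F [-0.5 -0.3 -0.8] grip 0.155 40.8
row [-0.0023  0.0044  0.0286] turn -0.0025 mm [-0.9  1.8 11.4] tilt [-0.001 -0.001 -1.   ]
```

```bash
python3 -m crank '[[-0.002,0.0044,0.03,-0.002],[-0.002,0.0044,0.0635,-0.002],[-0.002,0.0044,0.0635,-0.002],[-0.002,0.0044,0.0635,-0.002]]' >/dev/null;python3 -c "
from h import *
go(490.1,-253.8,86,21.3)"; python3 -m crank '[[-0.008,0,0.018,0],[-0.0165,0,0.0353,0],[-0.0165,0,0.0353,0]]' >/dev/null;python3 -c "
from h import *
go(501.3,-249.4,41.4,21.3)"
```

```text
t 21.33 pos [ 489.1 -253.4   84.8] yaw 21.3 F [ 0.3 -0.4 -0.4] grip 0.157 40.5
row [-0.0019 -0.0017 -0.003 ] turn -0.0006 mm [-0.8 -0.7 -1.2] tilt [ 0.001  0.001 -1.   ]
t 21.58 pos [ 496.2 -250.6   70.1] yaw 21.3 F [-0.1 -0.2  2.5] grip 0.156 40.3
row [-0.0131 -0.0019  0.0718] turn 0.0006 mm [-5.2 -0.8 28.7] tilt [ 0.  0. -1.]
```

```bash
python3 -m crank '[[-0.006,-0.002,0.018,0],[-0.011,-0.002,0.036,0],[-0.012,-0.002,0.054,0],[-0.013,-0.002,0.068,0],[-0.013,-0.002,0.068,0]]' >/dev/null;python3 -c "
from h import *
go(501.3,-249.4,41.4,21.3)"; python3 -m crank '[[0,0,0.003,0],[0,0,0.005,0],[0,0,0.005,0]]' >/dev/null;python3 -c "
from h import *
go(501.3,-249.4,41.4,21.3)"
```

```text
t 22.0 pos [ 501.2 -249.4   42.9] yaw 21.3 F [2.4 0.7 2.3] grip 0.157 40.2
row [-0.0003 -0.0001  0.0037] turn 0.0006 mm [-0.1 -0.   1.5] tilt [-0.  0. -1.]
t 22.25 pos [ 501.1 -249.9   42.1] yaw 21.3 F [2.5 2.1 3.8] grip 0.157 40.4
row [-0.001   0.001   0.0017] turn -0.0003 mm [-0.4  0.4  0.7] tilt [-0.001 -0.    -1.   ]
```

```bash
python3 -m crank '[[0,0,0,0],[0,0,0,0],[0,0,0,0],[0,0,0,0]]' -0.3 >/dev/null; python3 -m crank '[[0,0,0,0],[0,0,0,0],[0,0,0,0],[0,0,0,0],[0,0,0,0]]' -1 70 >/dev/null; python3 -m crank '[[0,0,0,0],[0,0,0,0]]' >/dev/null; python3 -c "
from h import *
go(501.3,-249.4,41.4,21.3)"; python3 -m crank '[[0,0,-0.03,0],[0,0,-0.08,0],[0,0,-0.14,0],[0,0,-0.2,0],[0,0,-0.25,0]]' >/dev/null; python3 -m crank '[[0,0,-0.1,0],[0,0,-0.2,0],[0,0,-0.2,0],[0,0,-0.2,0]]'>/dev/null; python3 -c "
from h import *
go(501.3,-249.4,230,10.6); c=shot('wrist','e1')
g=cv2.GaussianBlur(c['color'],(3,3),0).astype(int).sum(2)
for v in (3,20,60,100,140,230): print(v,g[v,290:356:3])"
```

```text
t 23.17 pos [ 500.7 -250.1   41.9] yaw 21.3 F [-1.2  0.4  2.7] grip 0.154 68.3
row [-0.002   0.001   0.0013] turn -0.0005 mm [-0.8  0.4  0.5] tilt [ 0.  0. -1.]
t 23.92 pos [ 501.9 -250.4  224.7] yaw 21.3 F [-0.4 -0.8 -1.4] grip 0.153 68.3
row [ 0.0004  0.0029 -0.0131] turn 0.178 mm [ 0.2  1.2 -5.3] tilt [-0.004 -0.003 -1.   ]
3 [514 521 516 505 508 407 232 292 340 369 400 418 413 410 381 354 445 500
 494 483 487 495]
20 [514 506 504 503 500 411 233 293 342 372 406 423 416 413 381 354 473 486
 477 498 492 474]
60 [339 319 316 318 316 271 235 298 349 379 413 428 422 414 386 333 292 307
 304 307 408 500]
100 [348 301 360 371 259 222 122 131 137 139 143 145 139 145 174 176 282 358
 359 355 364 480]
140 [378 310 354 368 375 362 233 255 272 283 290 288 275 264 249 234 346 372
 385 380 362 499]
230 [479 365 311 303 277 274 243 268 282 288 291 290 277 265 247 236 340 363
 362 371 444 520]
```

```bash
python3 -m crank '[[0,0.5,0,0.178],[-0.1,1,0,0.178],[-0.2,1,0,0.178],[-0.3,1,0,0.178],[-0.4,1,0,0.178]]' >/dev/null; python3 -m crank '[[0,0,0,0]]' >/dev/null; python3 -c "
from h import *
go(633.6,282.3,225,10.6)"
```

```text
t 24.47 pos [475.6 -43.7 220.6] yaw 11.2 F [-0.1  0.8 -1.1] grip 0.151 68.5
row [-0.5459  0.7229 -0.0098] turn 0.01 mm [-218.3  289.1   -3.9] tilt [ 0.002  0.003 -1.   ]
```

```bash
python3 -m crank '[[-0.54,0.72,-0.01,0.01],[-0.54,0.72,-0.01,0.01],[-0.54,0.72,-0.01,0.01],[-0.54,0.72,-0.01,0.01],[-0.54,0.72,-0.01,0.01]]' >/dev/null; python3 -m crank '[[0,0,0,0],[0,0,0,0]]' >/dev/null; python3 -c "
from h import *
go(633.6,282.3,225,10.6)"
```

```text
t 25.05 pos [567.5 136.9 221.9] yaw 10.3 F [-0.  -1.7 -0.7] grip 0.145 68.6
row [-0.2272  0.3284 -0.0089] turn -0.0058 mm [-90.9 131.3  -3.6] tilt [ 0.004 -0.001 -1.   ]
```

```bash
python3 -m crank '[[-0.227,0.328,-0.005,-0.005],[-0.227,0.328,-0.005,-0.005],[-0.227,0.328,-0.005,-0.005],[-0.227,0.328,-0.005,-0.005],[-0.227,0.328,-0.005,-0.005]]' >/dev/null; python3 -m crank '[[0,0,0.08,0],[0,0,0.16,0],[0,0,0.24,0],[0,0,0.24,0]]' >/dev/null;  python3 -m crank '[[0,0,0,0],[0,0,0,0]]' >/dev/null; python3 -c "
from h import *
go(633.6,282.3,66,10.6)"
```

```text
t 25.97 pos [635.6 278.6 132.1] yaw 10.2 F [-0.6 -0.7 -0.3] grip 0.152 68.5
row [0.0036 0.0099 0.1654] turn -0.006 mm [ 1.4  4.  66.1] tilt [-0.002  0.    -1.   ]
```

```bash
python3 -m crank '[[0.0036,0.01,0.04,-0.006],[0.0036,0.01,0.09,-0.006],[0.0036,0.01,0.13,-0.006],[0.0036,0.01,0.165,-0.006],[0.0036,0.01,0.165,-0.006]]' >/dev/null;  python3 -m crank '[[0,0,0,0],[0,0,0,0],[0,0,0,0]]' >/dev/null; python3 -c "
from h import *
go(633.6,282.3,66,10.6)
w=load('w4');s=shot('scene','s9');t=shot('top','t9')
y=np.radians(10.6);x=np.array([np.cos(y),np.sin(y)]);p=readout.get_obs()['position']
tip=np.r_[p[:2]-.1105*x,p[2]+.003];print('tip',tip)
for n,c,b in(('s',s,load('scene0')),('t',t,load('top0'))):
    q=proj(c,[tip])[0];print(n,'pred',q)
    d=np.abs(c['color'].astype(int)-b['color']).sum(2)>50;u,v=q.round().astype(int)
    for r in range(v-12,v+13,2): print(r,''.join('#' if k else '.' for k in d[r,u-22:u+22]))
    # parked pin unchanged since release
    
d=np.abs(load('s4')['color'].astype(int)-s['color']).sum(2)[228:246,325:362]>60;print('pin area changed px',d.sum())"
```

```text
t 26.63 pos [633.7 283.2  66.2] yaw 10.7 F [-1.  -0.1 -1. ] grip 0.148 68.6
row [ 0.0006 -0.0023  0.0004] turn 0.0009 mm [ 0.2 -0.9  0.2] tilt [-0.002  0.001 -1.   ]
tip [0.52471094 0.26280584 0.0685888 ]
s pred [414.41247069 228.93676536]
217 ............................................
219 ............................................
221 ............................................
223 ............................................
225 ............................................
227 .....................##.....................
229 .....................########...............
231 ........................#########...........
233 ...........................#########........
235 .................................#########..
237 .....................................#######
239 ........................................####
241 ............................................
t pred [200.97109074 215.45366291]
203 #######.....########.#........##############
205 #######.....###########.......##############
207 #######......##########........############.
209 ######......############.......###########..
211 ######.....#############........##########..
213 ######....##############.......###########..
215 #######...##############........#########...
217 #######...##############..............###...
219 #######...##############..............###...
221 ######....###############..............###..
223 ######....###############..............####.
225 ######.....###############.............####.
227 ######.....################.............##..
pin area changed px 37
```

```bash
python3 -c "
from h import *
for f in('s4','s6','s9'):
    m=load(f)['color'].astype(int).sum(2)[222:248,345:368]<110
    ys,xs=np.nonzero(m);print(f,m.sum(),xs.mean(),ys.mean(),xs.min(),xs.max(),ys.min(),ys.max())
go(633.6,282.3,66,10.6)"
```

```text
s4 126 9.904761904761905 13.365079365079366 2 18 9 17
s6 125 9.968 13.352 2 18 9 17
s9 129 9.806201550387597 13.286821705426357 2 18 9 17
t 26.73 pos [633.3 283.1  65.6] yaw 10.7 F [ 0.1  0.4 -2.1] grip 0.156 68.6
row [-0.0003 -0.0022 -0.001 ] turn 0.0009 mm [-0.1 -0.9 -0.4] tilt [-0.002  0.001 -1.   ]
```

The pin hasn't moved and the rod is held level and steady over the plate, so I'm handing in.

```bash
python3 -m crank '[[0,0,0,0],[0,0,0,0],[0,0,0,0]]' >/dev/null; python3 -c "
from h import *
print(manip.hand_in())"
```

```text
the job is handed in; nothing more can be done
None
```

I handed the job in at about 27 s of the 72 s allowed: the pin is parked in the notch, the rod was seated in the tube and withdrawn, and it is held level about 5 cm over the middle of the plate; the hand-in call returned no verdict.

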